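# Make up the door kit and the shelf kit in their site trays

## Task

Make up the two kits for tomorrow's jobs from the stock on the bench. The door kit goes in the blue tray: the block plane and the cork sanding block; the shelf kit goes in the red tray: the spirit level, the tape measure and the jar of screws. Give each thing a bay of its own, the plane and the level in the long bays, set down (not dropped) flat on the tray's floor and standing upright as it stands now, and leave the glue, the mug and the tin where they are.

Things in the scene. Friction and masses are not known exactly. Their poses are not given: they have to be found in the camera images.
- tray_blue: the door kit's tray: plywood tray, blue sides, fixed: 242 (x) by 188 mm (y), walls 8 thick, 30 high; floor top 6 mm above bench. Dividers 6 thick, tops 18 mm above bench. Long bay 226 (x) by 76 mm (y) centred at x 0, y +48. Two short bays 110 (x) by 90 mm (y) centred at x +58, y -41 and x -58, y -41. Origin: centre of underside, on the bench; z up.
- tray_red: the shelf kit's tray: plywood tray, red sides, fixed: 242 (x) by 188 mm (y), walls 8 thick, 30 high; floor top 6 mm above bench. Dividers 6 thick, tops 18 mm above bench. Long bay 226 (x) by 76 mm (y) centred at x 0, y +48. Two short bays 110 (x) by 90 mm (y) centred at x +58, y -41 and x -58, y -41. Origin: centre of underside, on the bench; z up.
- plane: grey steel block plane on its sole, about 0.6 kg: 150 (x) by 50 mm (y). Side cheeks rise to height 20 mm. Between them a steel lever cap 40 mm wide (y), flat upright sides, x -36 to +30, slopes up from the front to a round top 56 mm high at x -14: grip this across y at x -8, fingertips above the cheeks. Brass knob 28 mm across, 34 high at x +54. Origin: centre of underside; x to the front, z up.
- level: yellow torpedo spirit level with black ends and green vials, standing on its narrow base: 200 mm long (x), 22 mm wide (y), 45 mm high, about 0.25 kg. Origin: centre of the underside; z up.
- tape: orange tape measure with a black and steel disc on each side, standing upright on its flat edge: 76 mm long (x -38 to +38, plus a 9 mm steel hook in front), 42 mm thick (y, flat sides), 68 mm high, about 0.3 kg. The top is round about y with its highest point at x -4 mm. Origin: underside, midway; z up.
- jar: small clear screw-top jar of brass and steel screws, standing: 56 mm in diameter, 62 mm high including the 14 mm black lid (same diameter, brass disc on top), about 0.2 kg, a solid closed piece. Origin: centre of the underside; z up.
- block: cork sanding block with red-brown abrasive paper round its foot and ends, abrasive down: 90 mm (x) by 50 mm (y) by 40 mm high, about 0.08 kg. Origin: centre of the underside; z up.
- glue: bystander, leave alone: white glue bottle with a green label and red cap, 50 mm in diameter, 150 mm tall, loose. Origin: centre of the underside.
- mug: bystander, leave alone: blue mug of pencils, 76 mm in diameter plus a handle, 95 mm high (pencils to about 160 mm), loose. Origin: centre of the underside.
- tin: bystander, leave alone: brown and silver, silver-topped tin of wood filler, 60 mm in diameter, 62 mm high, loose, standing among the stock. Origin: centre of the underside.
Mind the look-alikes: they are no part of the job. There is more than one size of the level; the one meant has the size given above.

How it is judged:
By the outcome, as a careful person would: the job done as asked, in the order asked, and still so for the second after the job is handed in, with the robot touching nothing.
It also fails if it takes over 128 s, if anything falls off the work surface, if the arm or the gripper's body presses on something with over 40 N, if the wrist force passes 120 N, or if a joint passes its speed limit or range.

## Robot

A 6-joint arm with a two-finger parallel gripper is mounted at the origin on the work surface. World frame = base frame: x ahead of the robot, y to its left, z up, the work surface at z = 0. Lengths are in m, angles in degrees, forces in N, time in s.
With the tool pointing down it reaches from about 0.25 to 0.725 m from the base axis. Payload 9.7 kg.
Tool frame: the origin (TCP) lies at the very end of the fingers, on their centre line; the grasp point (between the pads) lies 19 mm behind it; y points along the fingers, x is the direction in which the jaws open and shut, and the axes are right-handed (so a half turn about y gives the same grasp; the last joint's range is limited). The gripper opens to 85 mm and grips with 20 to 120 N. Pads are 22 mm wide; open, the fingers measure 114 mm over their backs; the gripper's body (76 mm by 85 mm) begins 54 mm behind the grasp point. The pads swing forward as they close: fully open they stand 13 mm farther back than shut.
Start: joints at [-69.5, 4.979, 10.078, 95.1, 0, 90], TCP at [0.193, -0.515, 0.206] pointing down, gripper open.
Joint ranges: [-179.16, 179.16], [-48.56, 103.87], [-65.8, 70.77], [-126.05, 130.52], [-82.76, 87.17], [-180, 180]. Speed limits (degrees/s): [127.2, 127.2, 147.25, 180, 180, 180].

## Interface

Orientations are given as [roll, pitch, yaw] about the fixed x, y, z axes, in that order (R = Rz(yaw) Ry(pitch) Rx(roll)).
In Python, from workcell import bot gives the robot as it stands.
- The arm moves only by the shell command python3 -m jog 'ROWS' [FORCE]. ROWS is JSON, a list of rows, each a list of 7 numbers: the closure, from 0 (fully open) to 1 (shut), then the shift along the world's x, y, z in units of 25 mm (1.0 is 25 mm), then the turn, a rotation vector about the world's x, y, z in units of 5 degrees (1.0 is 5 degrees). A call has 1 to 5 rows; each row is the pose to reach, as a shift and turn from the pose commanded when the call began; what a row does not reach only later rows make up. A row lasts 1/10 s, in which the tool goes at most 50 mm and 8.59 degrees, less where a joint would pass 70% of its speed; a pose out of reach is approached as far as the arm can. A call with a gripper value outside its range is refused whole. The fingers move at their own pace and stop on an object; FORCE is the grip in N (left out, the last holds). Time passes only in rows, so rows that repeat a pose let the fingers close. It gives the time, the measured TCP pose, the force and the opening at its end, in the units of the state.
- bot.get_obs(): the state, without advancing time (a new reading comes with each control period).
- bot.camera(name): name is "scene" or "top" or "wrist"; returns (picture, depth): 420x560x3 uint8, red, green, blue; 420x560 float32, m along the optical axis (not along the pixel's ray), 0 where there is no reading.
- bot.camera_model(name): a dict with "fx", "fy", "cx", "cy" (pixels), "rvec" (rotation vector, rad) and "tvec" (3), from world to camera coordinates, as OpenCV has them; the wrist camera has in their place "tool_from_camera" (4x4, takes a point from camera to tool coordinates, whose origin is the TCP and whose axes are the tool frame's). Camera axes: x right, y down, z forward; pixel columns grow to the right and rows downward; lengths in m; the calibration is good to about 2 mm. A picture is of the moment at which its call begins: read the wrist's pose just before it. camera_model takes no time and is no camera call.
- bot.job_done(): hands the job in, once; it reports no verdict.
Trained networks look in the newest picture that a camera, given by its name, has taken for a name from the list of things; names that differ only in an ending like _2 or _b are one class to them, and where a whole thing is asked for, a point or a joint stands for the part that bears it (a point fixed in the world has none). Each returns a list of dicts, best first, with "conf" (0 to 1); they miss things now and then, are a little off and sometimes report something else, mostly with a low value. They report only what shows in the picture. A call takes as long as a camera call. They do not tell look-alikes from the thing itself.
- bot.regions_of(camera, label): "pixels" (420x560 bool, what is visible of it) and "point" ([row, column] in pixels, amid what is visible of it).
The state is a dict: "time": time; "q": joint angles; "qd": joint speeds; "joint_efforts": joint torques, N m; "ee_pos": TCP position; "tcp_rot": TCP orientation; "wrist_force": force on the tool from outside, world axes, zero at the start; "torque": the same for the moment, N m; "opening": finger opening in m.
Only numpy, scipy, OpenCV 4.12 (cv2) and the standard library are available. Lean on these libraries where they do the work, as an engineer would, in place of code of your own. Each camera call takes 0.05 s, during which the arm holds its last target. There are 200 camera calls.

## Working session

There is one attempt and no reset: what is moved stays moved. The work goes in short steps, Python scripts to look and compute and a shell command to move; the robot and the scene stay as the last step left them, time stands still between calls to the robot, and variables do not carry over. Pictures are saved under pics/ and viewed, about 12 in all and at most 16, crops included, and the job is handed in when it is done.

```bash
ls; mkdir -p pics; python3 - <<'E'
from workcell import bot
import cv2
o=bot.get_obs();print({k:o[k] for k in('time','ee_pos','tcp_rot','opening')})
for n in('scene','top'):
    p,d=bot.camera(n);cv2.imwrite(f'pics/{n}0.png',p[:,:,::-1]);print(bot.camera_model(n))
E
```

```text
pics
{'time': 0.0, 'ee_pos': array([ 0.19252559, -0.51491295,  0.20506438]), 'tcp_rot': array([-9.00001309e+01,  7.80465147e-02, -6.95004014e+01]), 'opening': 0.08554667579975073}
{'fx': 398.7356840999539, 'fy': 398.7356840999539, 'cx': 277.54505562090213, 'cy': 208.53622043125145, 'rvec': array([ 1.49244996,  2.19953761, -0.74648547]), 'tvec': array([ 0.18581725, -0.31010957,  1.50894586])}
{'fx': 384.09947523791146, 'fy': 384.09947523791146, 'cx': 284.9951374544597, 'cy': 207.81492289280672, 'rvec': array([ 2.15538666, -2.19278538,  0.10558462]), 'tvec': array([0.01710443, 0.50098217, 0.96808603])}
```

View pics/top0.png

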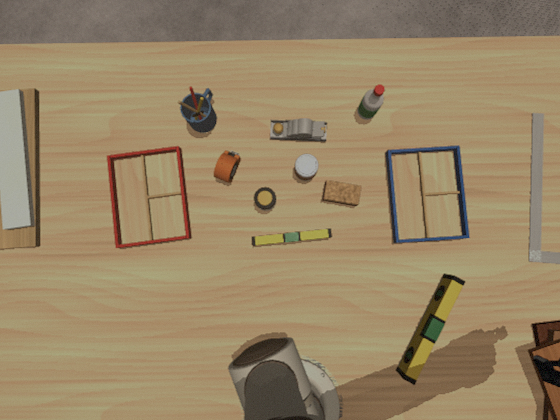

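View pics/scene0.png

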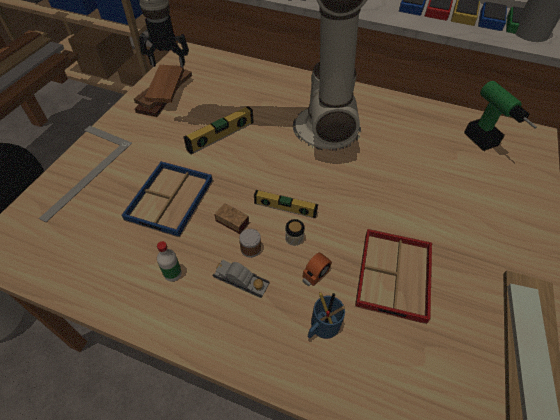

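The top view has world +x up and +y left. The red tray is on the left at about (149,196) and the blue one on the right at (427,194), both with the long bay on the +y side. The plane is at (298,129), tape (227,166), jar (265,198), block (342,193), small level (291,238) and tin (306,166). The big level at (431,328) is a look-alike. Next I'll measure.

```bash
cat > h.py <<'E'
from workcell import bot
import numpy as np, cv2
from scipy.spatial.transform import Rotation as R
def cloud(cam):
    """picture, world point per pixel (nan: none); wrist pose read just before"""
    o=bot.get_obs(); p,d=bot.camera(cam); m=bot.camera_model(cam)
    v,u=np.mgrid[:420,:560]; d=np.where(d>0,d,np.nan)
    c=np.stack([(u-m['cx'])/m['fx']*d,(v-m['cy'])/m['fy']*d,d],-1)
    if cam=='wrist':
        T=m['tool_from_camera']; t=c@T[:3,:3].T+T[:3,3]
        w=t@R.from_euler('xyz',o['tcp_rot'],degrees=True).as_matrix().T+o['ee_pos']
    else: w=(c-m['tvec'])@R.from_rotvec(m['rvec']).as_matrix()
    return p,w
def rect(P):
    (x,y),(a,b),t=cv2.minAreaRect((P[:,:2]*1000).astype(np.float32))
    if a<b:a,b,t=b,a,t+90
    return np.round([x,y,a,b,(t+90)%180-90],1)
def report(cam,names,lo=.008):
    p,w=cloud(cam)
    for n in names:
        for r in bot.regions_of(cam,n)[:3]:
            if r['conf']<.3: continue
            m=cv2.erode(r['pixels'].astype(np.uint8),np.ones((2,2)))>0
            P=w[m]; P=P[np.isfinite(P).all(1)]; Q=P[P[:,2]>lo]
            if len(Q)<10: continue
            z=np.percentile(Q[:,2],97); T=Q[Q[:,2]>z-.008]
            print(n,round(r['conf'],2),np.round(r['point']),'n',len(Q),'ztop',round(z*1000),'all',rect(Q),'top',rect(T))
    return p,w
E
python3 - <<'E'
from h import *
N=['tray_blue','tray_red','plane','level','tape','jar','block','tin','glue','mug']
p,w=report('top',N)
print('bench z',np.nanmedian(w[260:290,200:360,2]))
E
```

```text
tray_blue 0.75 [194. 426.] n 3531 ztop 33 all [ 532.5 -358.5  242.4  190.2    3. ] top [ 532.6 -358.5  242.   190.2    3. ]
tray_red 0.66 [195. 148.] n 3502 ztop 33 all [536.8 362.3 240.7 187.    7. ] top [536.8 362.4 240.6 186.9   6.9]
plane 0.79 [128. 300.] n 989 ztop 57 all [709.1 -28.7 149.3  50.5  86.5] top [708.  -38.7  41.1  37.5  88. ]
level 0.75 [238. 293.] n 623 ztop 49 all [425.8  -5.7 197.3  20.1 -84.9] top [425.8  -5.7 197.3  20.1 -84.9]
level 0.58 [328. 429.] n 2418 ztop 66 all [ 198.7 -343.5  275.8   33.3  -29.4] top [ 198.7 -343.5  275.8   33.2  -29.4]
tape 0.57 [168. 228.] n 553 ztop 71 all [614.2 155.1  83.1  40.2 -23.4] top [606.1 158.8  43.6  39.7 -19.5]
tape 0.34 [195. 428.] n 3505 ztop 33 all [ 532.1 -358.6  241.2  190.2    3. ] top [ 532.1 -358.5  241.1  190.2    3. ]
jar 0.69 [196. 265.] n 399 ztop 67 all [523.8  59.1  53.4  52.5  13.6] top [523.6  59.4  53.2  51.9 -67. ]
block 0.94 [191. 343.] n 683 ztop 44 all [ 537.2 -136.6   91.1   47.5   79.5] top [ 537.4 -136.2   90.3   47.2   79.4]
tin 0.81 [164. 307.] n 419 ztop 67 all [602.6 -44.9  54.5  53.  -11.5] top [603.4 -44.7  53.8  52.7  -3.1]
glue 0.87 [101. 372.] n 538 ztop 153 all [ 755.6 -211.1   48.    37.2   73.6] top [ 760.3 -213.2   21.1   18.4  -44.8]
glue 0.7 [194. 341.] n 708 ztop 44 all [ 537.2 -136.5   91.5   47.7   79.3] top [ 537.4 -136.3   91.    47.3   79.4]
mug 0.72 [112. 199.] n 966 ztop 126 all [752.  225.2  87.5  72.6   8.5] top [743.7 222.9  45.   40.3 -45.8]
bench z 0.000760227072860603
```

```bash
python3 -m jog '[[0,7,6.4,0,0,0,4.4],[0,7,6.4,0,0,0,4.4],[0,7,6.4,0,0,0,4.4],[0,7,6.4,0,0,0,4.4],[0,7,6.4,0,0,0,4.4]]' 60
python3 -m jog '[[0,7,6.4,0,0,0,4.4],[0,7,6.4,0,0,0,4.4],[0,7,6.4,0,0,0,4.4],[0,7,6.4,0,0,0,4.4],[0,7,6.4,0,0,0,4.4]]'
```

```text
time: 1.15
ee_pos: [0.3692, -0.3531, 0.206]
tcp_rot: [-90.0, -0.0, -47.4]
wrist_force: [-0.4, -0.6, -0.4]
opening: 0.0854
time: 1.65
ee_pos: [0.5444, -0.1928, 0.2057]
tcp_rot: [-90.0, -0.0, -25.4]
wrist_force: [-0.2, -0.7, 0.2]
opening: 0.0852
```

```bash
python3 -m jog '[[0.2,6.6,6.3,0,0,0,4.4],[0.2,6.6,6.3,0,0,0,4.4],[0.2,6.6,6.3,0,0,0,4.4],[0.2,6.6,6.3,-2,0,0,4.4],[0.2,6.6,6.3,-2,0,0,4.4]]'
python3 -m jog '[[0.2,0,0,0,0,0,0],[0.2,0,0,0,0,0,0]]'
python3 - <<'E'
from h import *
p,w=report('wrist',['plane'])
cv2.imwrite('pics/w1.png',p[:,:,::-1])
o=bot.get_obs();print(o['ee_pos'],o['q'])
E
```

```text
time: 2.15
ee_pos: [0.7093, -0.0356, 0.1549]
tcp_rot: [-90.0, -0.0, -3.4]
wrist_force: [0.8, -0.2, -0.1]
opening: 0.0684
time: 2.35
ee_pos: [0.7074, -0.0369, 0.1543]
tcp_rot: [-90.0, 0.1, -3.4]
wrist_force: [-0.6, 0.1, -0.6]
opening: 0.0683
plane 0.97 [177. 275.] n 6024 ztop 55 all [709.2 -30.7 148.3  49.1  86.7] top [707.9 -43.6  39.7  34.6  -2.3]
[ 0.70749846 -0.03828776  0.15688793] [-3.09337861e+00  2.75046992e+01  3.22695668e+01  9.47000823e+01
 -9.76915689e-03  9.04352988e+01]
```

View pics/w1.png

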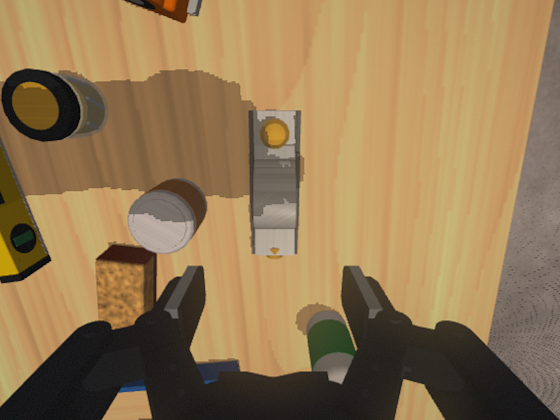

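```bash
python3 -m jog '[[0.2,0.04,0,-2,0,0,0],[0.2,0.04,0,-4,0,0,0],[0.2,0.04,0,-5.2,0,0,0],[0.2,0.04,0,-5.2,0,0,0],[0.2,0.04,0,-5.2,0,0,0]]'
python3 -m jog '[[1,0,0,0,0,0,0],[1,0,0,0,0,0,0],[1,0,0,0,0,0,0],[1,0,0,0,0,0,0],[1,0,0,0,0,0,0]]' 70
```

```text
time: 2.95
ee_pos: [0.7089, -0.0386, 0.0281]
tcp_rot: [-90.0, -0.1, -3.6]
wrist_force: [0.2, -0.4, 0.9]
opening: 0.0679
time: 3.45
ee_pos: [0.7172, -0.0387, 0.0363]
tcp_rot: [-90.1, -1.3, -3.5]
wrist_force: [13.4, 3.4, 22.5]
opening: 0.0001
```

```bash
python3 - <<'E'
from h import *
p,w=report('scene',['plane'])
q,w=report('wrist',['plane'])
a=cv2.resize(p[200:340,180:360],(720,560),interpolation=cv2.INTER_CUBIC)[:,:,::-1]
cv2.imwrite('pics/s2.png',np.hstack([cv2.resize(a,(400,311)),cv2.resize(q[:,:,::-1],(400,300)).copy() if 0 else cv2.resize(q[:,:,::-1],(400,311))]))
o=bot.get_obs();print(o['ee_pos'],o['wrist_force'],o['torque'],o['opening'])
E
```

```text
plane 0.81 [197. 247.] n 14087 ztop 57 all [707.2 -18.5 126.5  52.8  86.5] top [701.5 -38.7  50.6  34.9  18.5]
plane 0.64 [282.  81.] n 13341 ztop 64 all [606.3 -45.9  59.1  58.6  74.1] top [606.  -46.2  58.5  58.2  74.1]
[ 0.71717452 -0.03840238  0.03614664] [15.07875548 -2.46354464 27.92522435] [-0.57087808 -3.38021117  0.06372379] -3.3883679294428962e-06
```

View pics/s2.png

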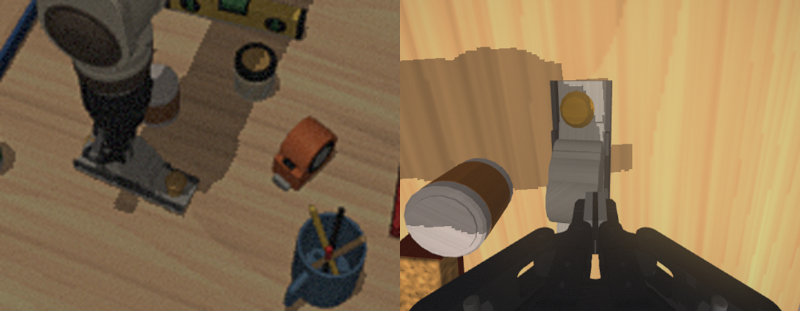

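```bash
python3 - <<'E'
from h import *
p,w=cloud('wrist')
cv2.imwrite('pics/w3.png',p[:,:,::-1])
m=(w[...,0]>.66)&(w[...,0]<.76)&(w[...,1]>-.11)&(w[...,1]<.06)&(w[...,2]>-.01)&(w[...,2]<.12)
P=w[m]
for y in np.arange(.05,-.11,-.01):
    s=''
    for x in np.arange(.665,.755,.007):
        k=(abs(P[:,1]-y)<.005)&(abs(P[:,0]-x)<.0035); s+='%5s'%(round(1000*np.median(P[k,2])) if k.sum()>3 else '.')
    print('%6.3f'%y,s)
E
```

```text
0.050     0    0    0    0    0    0    0    0    0    0    0    0    0
 0.040     0    0    0   14    7    8   10   10   12   13   21    0    0
 0.030     0    0    0   13    7   34   36   36   12   13   21    0    0
 0.020     0    0    0   13   28   35   37   37   13   13   21    0    0
 0.010     0    0    0   13   13   15   31   17   17   19   13    0    0
-0.000     0    0    0   20   25   26   26   20   21   27    1    0    0
-0.010     0    0    0   38   39   39   40   41   41   28    0    0    0
-0.020     0    0  117  112  110   48   51   50   50   28    0    0    0
-0.030     0    0   51   52  115  102   87   94   96  102  112  115  114
-0.040     0    0  115  116  117   58   58  100  108   27  117  118    0
-0.050     0    0   54   56   57   58    .  108  113   27    0  117  116
-0.060     0    .   51   52   54    .    .    .    .   12    0    0    0
-0.070     0    .   32   33   34    .    .    .    .    .    0    0    0
-0.080     0    .   33   33   34    .    .    .    .    .    0    0    0
-0.090     0    0    .    .    .    .    .    .    .    .    .    0    0
-0.100     0    0    .    .    .    .    .    .    .    .    .    0    0
```

View pics/w3.png

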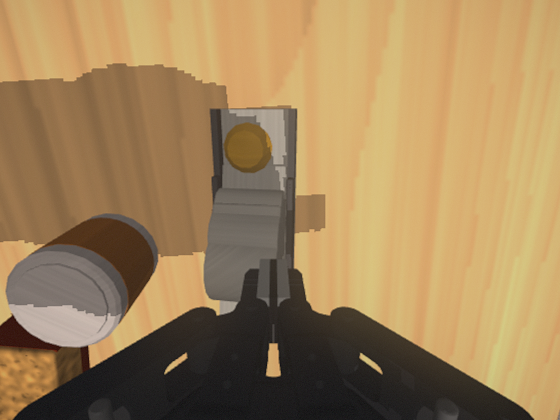

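The fingers shut completely (opening 0) and the plane is still there, slightly rolled, so I didn't get a grip on the cap. The tool is being pushed up, so I'll lift gently to release it and look again.

```bash
python3 -m jog '[[1,-0.04,0,0.4,0,0,0],[1,-0.04,0,0.8,0,0,0],[1,-0.04,0,1.2,0,0,0]]'
python3 -m jog '[[1,0,0,1,0,0,0],[1,0,0,2,0,0,0],[1,0,0,4,0,0,0],[0.2,0,0,4,0,0,0],[0.2,0,0,4,0,0,0]]'
python3 - <<'E'
from h import *
p,w=report('wrist',['plane'])
cv2.imwrite('pics/w4.png',p[:,:,::-1])
P=w[(w[...,0]>.66)&(w[...,0]<.76)&(w[...,1]>-.12)&(w[...,1]<.06)&(w[...,2]>-.01)&(w[...,2]<.08)]
for y in np.arange(.05,-.12,-.01):
    s=''
    for x in np.arange(.665,.755,.007):
        k=(abs(P[:,1]-y)<.005)&(abs(P[:,0]-x)<.0035); s+='%5s'%(round(1000*np.median(P[k,2])) if k.sum()>3 else '.')
    print('%6.3f'%y,s)
E
```

```text
time: 4.0
ee_pos: [0.7075, -0.0376, 0.0568]
tcp_rot: [-90.0, 0.0, -3.5]
wrist_force: [0.4, -0.7, 0.0]
opening: 0.0006
time: 4.5
ee_pos: [0.7082, -0.0377, 0.1574]
tcp_rot: [-90.0, -0.1, -3.5]
wrist_force: [-0.2, 0.1, -1.1]
opening: 0.0283
plane 0.92 [179. 274.] n 5987 ztop 56 all [710.1 -30.7 148.8  48.9  86.8] top [708.6 -44.   39.6  34.   -2.4]
 0.050     0    0    0    0    0    0    0    0    0    0    0    0    0
 0.040     0    0    0    0    7    6    6    6    6    6    8    0    0
 0.030     0    0    0    0    6    6   32   32   30    6   13    0    0
 0.020     0    0    0    0    6   27   32   33   31    6   13    0    0
 0.010     0    0    0   13   11   11   13   27   12   10   13    0    0
-0.000     0    0    0   19   16   24   15   14   14   14   18   -1    0
-0.010     0    0    0   20   36   36   36   36   36   35   19    0    0
-0.020     0    0    0   19   45   45   45   44   44   44   19   -1    0
-0.030     0    0    0   19   51   50   50   50   50   49   19    0    0
-0.040     0    0    0   20   55   55   55   55   55   54    1    0    0
-0.050     0    0    0   20   54   54   55   55   55   54    1    0    0
-0.060     0    0   -1   20   50   49   50   50   50   49    0    0    0
-0.070     0    0    0   20   31   31   31   31   31   20    0    0   -1
-0.080     0    0    0   32   33   34   33   33   33   14    0    0    0
-0.090     0    0    0   35   36   35   36   35   35   14    0    0    0
-0.100     0    0    0   14    .   35   36   36   36   13    0    0    0
-0.110     0    0    0    0    0    .    .    0    0    0    0    0    0
```

View pics/w4.png

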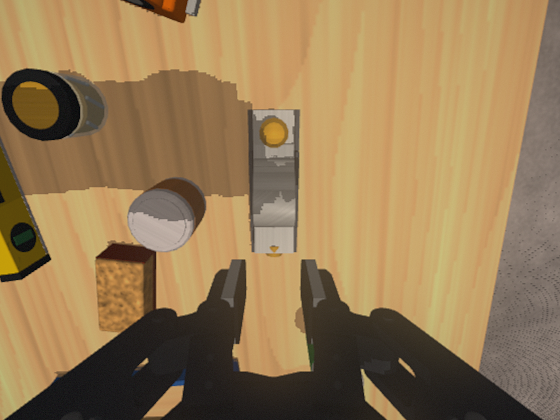

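```bash
python3 - <<'E'
from h import *
o=bot.get_obs();print(o['ee_pos'],o['opening'],o['time'])
p,d=bot.camera('wrist');m=bot.camera_model('wrist');T=m['tool_from_camera'];print(np.round(T,3))
def tool(u,v):
    z=d[v,u];return np.round(1000*(T[:3,:3]@[(u-m['cx'])/m['fx']*z,(v-m['cy'])/m['fy']*z,z]+T[:3,3]))
for u,v in[(240,263),(240,268),(230,280),(220,300),(306,263),(306,268),(314,280),(322,300),(240,320),(238,340)]:print(u,v,tool(u,v))
c=np.linalg.inv(T)@[0,0,0,1];print('TCP px',c[0]/c[2]*m['fx']+m['cx'],c[1]/c[2]*m['fy']+m['cy'])
print(R.from_euler('xyz',o['tcp_rot'],degrees=True).as_matrix().round(2))
E
```

```text
[ 0.70718615 -0.03762354  0.15454886] 0.04332335023947557 4.6
[[ 1.     0.001 -0.     0.   ]
 [ 0.    -0.315  0.949 -0.168]
 [ 0.001 -0.949 -0.315  0.081]
 [ 0.     0.     0.     1.   ]]
240 263 [-38. 154. -87.]
240 268 [-38. 154. -94.]
230 280 [-21. -29.  -1.]
220 300 [-21. -58.   7.]
306 263 [ 39. 154. -87.]
306 268 [ 39. 154. -94.]
314 280 [  49.  154. -110.]
322 300 [ 22. -52.   3.]
240 320 [ -40.  155. -167.]
238 340 [ -44.  155. -197.]
TCP px 272.1885013352786 253.22016561847556
[[ 1.   -0.    0.06]
 [-0.06  0.    1.  ]
 [-0.   -1.   -0.  ]]
```

The plane is back flat where it was. I'll retry with the TCP centred 2 mm better and the jaws closing in small steps, checking as I go.

```bash
python3 -m jog '[[0.25,0.08,-0.08,-2,0,0,0],[0.25,0.08,-0.08,-4,0,0,0],[0.25,0.08,-0.08,-5,0,0,0],[0.25,0.08,-0.08,-5,0,0,0],[0.25,0.08,-0.08,-5,0,0,0]]' 40
python3 -m jog '[[0.4,0,0,0,0,0,0],[0.4,0,0,0,0,0,0],[0.45,0,0,0,0,0,0],[0.45,0,0,0,0,0,0]]'
python3 -m jog '[[0.5,0,0,0,0,0,0],[0.5,0,0,0,0,0,0],[0.54,0,0,0,0,0,0],[0.54,0,0,0,0,0,0]]'
python3 - <<'E'
from h import *
p,w=cloud('wrist')
P=w[(w[...,0]>.66)&(w[...,0]<.76)&(w[...,1]>-.12)&(w[...,1]<.06)&(w[...,2]>-.01)&(w[...,2]<.15)]
for y in np.arange(.03,-.08,-.01):
    s=''
    for x in np.arange(.665,.755,.007):
        k=(abs(P[:,1]-y)<.005)&(abs(P[:,0]-x)<.0035); s+='%5s'%(round(1000*np.median(P[k,2])) if k.sum()>3 else '.')
    print('%6.3f'%y,s)
cv2.imwrite('pics/w5.png',p[:,:,::-1])
E
```

```text
time: 5.15
ee_pos: [0.7091, -0.0397, 0.0307]
tcp_rot: [-90.0, 0.1, -3.5]
wrist_force: [1.1, 0.2, 0.8]
opening: 0.064
time: 5.55
ee_pos: [0.71, -0.0397, 0.0317]
tcp_rot: [-90.0, -0.1, -3.5]
wrist_force: [-0.3, 0.8, 0.6]
opening: 0.047
time: 5.95
ee_pos: [0.7096, -0.0396, 0.0308]
tcp_rot: [-90.0, 0.0, -3.5]
wrist_force: [-0.3, 0.1, -0.1]
opening: 0.039
 0.030     0    0    0    0    7    7   32   32   30    6   13    0    0
 0.020     0    0    0    0    6   28   32   33   32    6   13    0    0
 0.010     0    0    0   13   11   11   13   28   12   10   13    0    0
-0.000     0    0    0   19   19   23   22   15   14   14   19    0    0
-0.010     0    0    0   20   36   36   36   36   36   35   20    0    0
-0.020   118    0    0  131  137  141   44   44  141  137  133    0    0
-0.030   129  110   89   99   74  134  137  137  134   79  101   98  108
-0.040   119  112    0   95   64   55   55   55   55   76   19  107  112
-0.050   118    0    0   95   55   55   55   55   55   77    0    0  113
-0.060     0    0    0   50   51   51   51   51   52   51    0    0    0
-0.070     .    .    .   32   32   31   31   32   32   31   19    .    0
```

```bash
python3 -m jog '[[0.58,0,0,0,0,0,0],[0.58,0,0,0,0,0,0],[0.62,0,0,0,0,0,0],[0.62,0,0,0,0,0,0]]'
python3 -m jog '[[0.62,0,0,0.2,0,0,0],[0.62,0,0,0.4,0,0,0],[0.62,0,0,0.6,0,0,0],[0.62,0,0,0.6,0,0,0]]'
```

```text
time: 6.4
ee_pos: [0.7096, -0.0397, 0.0308]
tcp_rot: [-90.0, -0.0, -3.5]
wrist_force: [-0.8, -0.5, 0.6]
opening: 0.033
time: 6.8
ee_pos: [0.7102, -0.0397, 0.0472]
tcp_rot: [-90.0, -0.1, -3.5]
wrist_force: [0.6, 0.3, 0.3]
opening: 0.0325
```

```bash
python3 - <<'E'
from h import *
o=bot.get_obs();print(o['ee_pos'],o['opening'])
p,w=cloud('wrist'); q=cv2.imread('pics/w5.png')
s,_=cloud('scene')
s=cv2.resize(s[210:300,190:310],(400,300),interpolation=cv2.INTER_CUBIC)[:,:,::-1]
a=np.vstack([cv2.resize(q[180:420,130:430],(400,300)),cv2.resize(p[180:420,130:430,::-1],(400,300))])
cv2.imwrite('pics/w6.png',np.hstack([a,np.vstack([s,s])]))
for v in(225,235,245,255,265,275,285,295): print(v,[(u,*(np.round(w[v,u]*1000)).astype(int)) for u in (225,235,245,255,285,295,305,315)])
E
```

```text
[ 0.71021427 -0.03970353  0.04719239] 0.03252171026346828
225 [(225, np.int64(675), np.int64(-37), np.int64(0)), (235, np.int64(685), np.int64(-31), np.int64(19)), (245, np.int64(695), np.int64(-21), np.int64(46)), (255, np.int64(701), np.int64(-22), np.int64(46)), (285, np.int64(719), np.int64(-22), np.int64(47)), (295, np.int64(725), np.int64(-23), np.int64(46)), (305, np.int64(733), np.int64(-33), np.int64(20)), (315, np.int64(742), np.int64(-42), np.int64(-1))]
235 [(225, np.int64(674), np.int64(-45), np.int64(1)), (235, np.int64(685), np.int64(-38), np.int64(19)), (245, np.int64(695), np.int64(-27), np.int64(47)), (255, np.int64(701), np.int64(-27), np.int64(48)), (285, np.int64(718), np.int64(-28), np.int64(47)), (295, np.int64(724), np.int64(-29), np.int64(46)), (305, np.int64(733), np.int64(-41), np.int64(19)), (315, np.int64(742), np.int64(-49), np.int64(0))]
245 [(225, np.int64(673), np.int64(-54), np.int64(0)), (235, np.int64(684), np.int64(-45), np.int64(19)), (245, np.int64(695), np.int64(-32), np.int64(51)), (255, np.int64(701), np.int64(-31), np.int64(52)), (285, np.in
[... 1558 characters left out ...]
np.int64(-59), np.int64(49)), (255, np.int64(699), np.int64(-59), np.int64(50)), (285, np.int64(717), np.int64(-62), np.int64(48)), (295, np.int64(723), np.int64(-62), np.int64(48)), (305, np.int64(727), np.int64(-42), np.int64(80)), (315, np.int64(729), np.int64(-29), np.int64(101))]
295 [(225, np.int64(692), np.int64(-28), np.int64(108)), (235, np.int64(694), np.int64(-34), np.int64(99)), (245, np.int64(689), np.int64(-78), np.int64(31)), (255, np.int64(696), np.int64(-78), np.int64(32)), (285, np.int64(717), np.int64(-78), np.int64(33)), (295, np.int64(723), np.int64(-80), np.int64(32)), (305, np.int64(726), np.int64(-47), np.int64(82)), (315, np.int64(728), np.int64(-29), np.int64(109))]
```

View pics/w6.png

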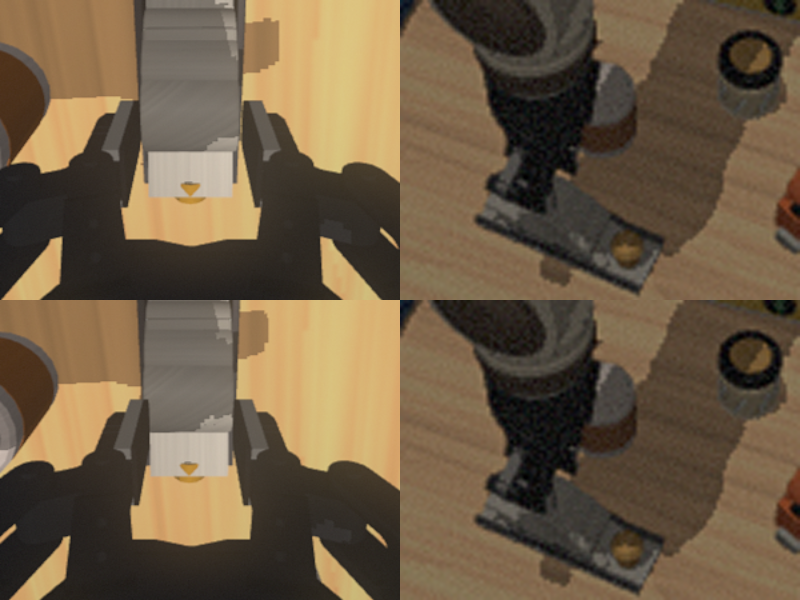

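The wrist depth gives a clear answer. The visible fingertips end at about z 80 mm while the reported TCP is 47, so the real tips sit about 30 mm above the reported TCP at this opening. The jaws have been closing above the cap. I'll open, descend partway and measure the tip offset directly.

```bash
python3 -m jog '[[0.35,0,0,0,0,0,0],[0.35,0,0,0,0,0,0],[0.35,0,0,0,0,0,0],[0.35,0,0,-0.7,0,0,0],[0.35,0,0,-1.4,0,0,0]]'
python3 -m jog '[[0.35,0,0,0,0,0,0],[0.35,0,0,0,0,0,0]]'
cat >> h.py <<'E'
def tips():
    """lowest seen point of each finger, in tool coordinates (mm): across, along"""
    o=bot.get_obs();p,d=bot.camera('wrist');m=bot.camera_model('wrist');T=m['tool_from_camera']
    v,u=np.mgrid[:420,:560];c=np.stack([(u-m['cx'])/m['fx']*d,(v-m['cy'])/m['fy']*d,d],-1)
    t=(c@T[:3,:3].T+T[:3,3])*1000
    h=o['opening']*500
    for s in(-1,1):
        k=(d>0)&(s*t[...,0]>h-3)&(s*t[...,0]<h+12)&(abs(t[...,2])<14)&(t[...,1]>-90)
        for e in range(-50,16,5): 
            n=(k&(abs(t[...,1]-e)<2.5)).sum(); print(e,n,end=' | ')
        print()
    print(o['ee_pos'],o['opening'],o['q'].round(1))
E
python3 - <<'E'
from h import *
tips()
E
```

```text
time: 7.4
ee_pos: [0.7101, -0.0397, 0.0109]
tcp_rot: [-90.0, -0.1, -3.5]
wrist_force: [-1.0, -0.6, -0.6]
opening: 0.0555
time: 7.6
ee_pos: [0.7094, -0.0397, 0.0108]
tcp_rot: [-90.0, 0.0, -3.5]
wrist_force: [0.1, -0.3, 0.7]
opening: 0.0553
-50 262 | -45 228 | -40 204 | -35 150 | -30 51 | -25 0 | -20 0 | -15 0 | -10 18 | -5 3 | 0 0 | 5 0 | 10 704 | 15 2 | 
-50 249 | -45 223 | -40 200 | -35 150 | -30 50 | -25 0 | -20 0 | -15 0 | -10 10 | -5 0 | 0 0 | 5 0 | 10 746 | 15 5 | 
[ 0.70937438 -0.03965598  0.01081325] 0.055340745116365275 [-3.2 27.7 16.3 78.7  0.  90.3]
```

```bash
python3 -m jog '[[0.35,0,0,-0.4,0,0,0],[0.35,0,0,-0.4,0,0,0],[0.35,0,0,-0.4,0,0,0]]' 70
python3 -m jog '[[0.5,0,0,0,0,0,0],[0.6,0,0,0,0,0,0],[0.7,0,0,0,0,0,0],[0.7,0,0,0,0,0,0]]'
python3 -m jog '[[0.7,0,0,0.2,0,0,0],[0.7,0,0,0.4,0,0,0],[0.7,0,0,0.6,0,0,0],[0.7,0,0,0.6,0,0,0]]'
```

```text
time: 7.95
ee_pos: [0.7095, -0.0396, 0.0006]
tcp_rot: [-90.0, 0.0, -3.5]
wrist_force: [0.5, 0.6, -0.4]
opening: 0.0553
time: 8.35
ee_pos: [0.7097, -0.0397, 0.0014]
tcp_rot: [-90.0, -0.0, -3.5]
wrist_force: [-2.1, -0.3, 5.2]
opening: 0.039
time: 8.75
ee_pos: [0.71, -0.0397, 0.0165]
tcp_rot: [-90.0, -0.1, -3.5]
wrist_force: [1.8, 0.2, -4.6]
opening: 0.0388
```

```bash
python3 -m jog '[[0.7,0,0,1.5,0,0,0],[0.7,0,0,2.8,0,0,0],[0.7,0,0,3.8,0,0,0],[0.7,0,0,3.8,0,0,0]]'
python3 -m jog '[[0.7,-0.8,-1.1,0,0,0,-1.7],[0.7,-1.6,-2.2,0,0,0,-3.4],[0.7,-2.4,-3.3,0,0,0,-5],[0.7,-3.2,-4.4,0,0,0,-6.7],[0.7,-4,-5.5,0,0,0,-8.4]]'
python3 -m jog '[[0.7,-0.8,-1.2,0,0,0,-1.7],[0.7,-1.6,-2.4,0,0,0,-3.4],[0.7,-2.4,-3.6,0,0,0,-5],[0.7,-3.2,-4.8,0,0,0,-6.7],[0.7,-3.54,-5.36,0,0,0,-8.34]]'
python3 -m jog '[[0.7,0,0,0,0,0,0],[0.7,0,0,0,0,0,0]]'
python3 - <<'E'
from h import *
report('top',['plane','tray_blue'])
p,w=cloud('wrist');cv2.imwrite('pics/w7.png',p[:,:,::-1])
E
```

```text
time: 9.15
ee_pos: [0.7115, -0.0398, 0.1152]
tcp_rot: [-90.0, -0.4, -3.5]
wrist_force: [1.1, -1.3, -4.7]
opening: 0.0392
time: 9.65
ee_pos: [0.6081, -0.1779, 0.1085]
tcp_rot: [-90.1, 0.1, -45.8]
wrist_force: [0.3, -0.4, -5.2]
opening: 0.039
time: 10.15
ee_pos: [0.5187, -0.3131, 0.1087]
tcp_rot: [-90.1, 0.0, -87.7]
wrist_force: [-0.4, 0.5, -5.9]
opening: 0.0384
time: 10.35
ee_pos: [0.5206, -0.311, 0.1092]
tcp_rot: [-90.1, 0.1, -87.1]
wrist_force: [0.6, -0.2, -4.8]
opening: 0.0389
plane 0.88 [198. 424.] n 1077 ztop 160 all [ 536.2 -315.1  160.3  132.2    3.9] top [ 521.  -293.9   82.2   41.    50. ]
plane 0.7 [195. 264.] n 368 ztop 66 all [522.8  58.3  50.1  49.5 -57.2] top [522.6  58.4  50.   49.3 -62.5]
tray_blue 0.61 [206. 407.] n 1772 ztop 33 all [ 531.3 -358.9  239.7  189.9    2.7] top [ 531.4 -358.8  239.9  189.6    2.7]
```

View pics/w7.png

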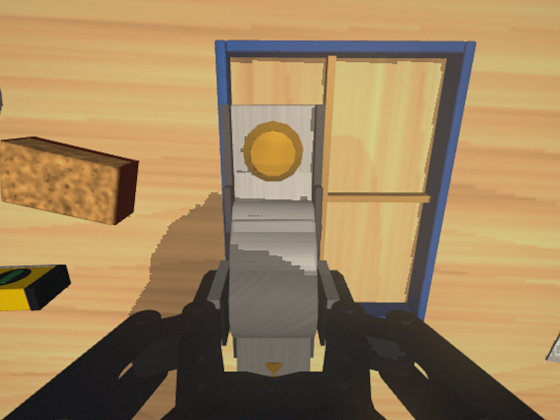

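```bash
python3 -m jog '[[0.7,0,0,-1.4,0,0,0],[0.7,0,0,-2.6,0,0,0],[0.7,0,0,-3.4,0,0,0],[0.7,0,0,-3.7,0,0,0],[0.7,0,0,-3.7,0,0,0]]'
python3 -m jog '[[0.7,0,0,-0.15,0,0,0],[0.7,0,0,-0.3,0,0,0],[0.7,0,0,-0.36,0,0,0],[0.7,0,0,-0.36,0,0,0]]'
```

```text
time: 11.05
ee_pos: [0.5208, -0.3104, 0.0174]
tcp_rot: [-90.1, 0.1, -87.1]
wrist_force: [-0.3, 0.6, -5.1]
opening: 0.039
time: 11.45
ee_pos: [0.5212, -0.3112, 0.0095]
tcp_rot: [-90.0, -0.0, -87.2]
wrist_force: [-0.1, 1.1, -5.1]
opening: 0.0389
```

Not touching yet, so I'll go down in 1 mm steps.

```bash
python3 -m jog '[[0.7,0,0,-0.04,0,0,0],[0.7,0,0,-0.08,0,0,0],[0.7,0,0,-0.08,0,0,0]]'
python3 -m jog '[[0.7,0,0,-0.03,0,0,0],[0.7,0,0,-0.03,0,0,0]]'
```

```text
time: 11.75
ee_pos: [0.5212, -0.3112, 0.0074]
tcp_rot: [-90.0, -0.0, -87.2]
wrist_force: [-0.6, -0.8, -5.2]
opening: 0.0387
time: 11.95
ee_pos: [0.5212, -0.3112, 0.0073]
tcp_rot: [-90.0, -0.0, -87.2]
wrist_force: [-2.5, 1.1, 2.7]
opening: 0.0387
```

```bash
python3 -m jog '[[0.5,0,0,0,0,0,0],[0.45,0,0,0,0,0,0],[0.42,0,0,0,0,0,0],[0.42,0,0,0,0,0,0],[0.42,0,0,0,0,0,0]]'
python3 -m jog '[[0.42,0,0,0.5,0,0,0],[0.42,0,0,1.5,0,0,0],[0.3,0,0,3,0,0,0],[0.2,0,0,4,0,0,0],[0.2,0,0,4,0,0,0]]'
python3 -m jog '[[0.2,0.06,0.7,0,0,0,1.6],[0.2,0.12,1.4,0,0,0,3.2],[0.2,0.2,2.1,0,0,0,4.8],[0.2,0.3,2.8,0,0,0,6.4],[0.2,0.32,3.5,0,0,0,8]]'
python3 -m jog '[[0.2,0.06,0.7,0,0,0,1.6],[0.2,0.12,1.4,0,0,0,3.2],[0.2,0.2,2.1,0,0,0,4.8],[0.2,0.3,2.8,0,0,0,6.4],[0.2,0.32,3.5,0,0,0,7.34]]'
python3 -m jog '[[0.2,0,0,0,0,0,0],[0.2,0,0,0,0,0,0]]'
python3 - <<'E'
from h import *
report('wrist',['block'])
report('scene',['plane'])
report('top',['plane','tray_blue'])
E
```

```text
time: 12.45
ee_pos: [0.5212, -0.3112, 0.0065]
tcp_rot: [-90.0, -0.0, -87.2]
wrist_force: [-0.3, 0.1, -0.5]
opening: 0.0498
time: 12.95
ee_pos: [0.5229, -0.3122, 0.112]
tcp_rot: [-89.7, -0.2, -87.2]
wrist_force: [1.1, 0.7, -0.1]
opening: 0.0687
time: 13.45
ee_pos: [0.5291, -0.2229, 0.1065]
tcp_rot: [-90.0, 0.0, -46.9]
wrist_force: [0.9, -1.3, -0.3]
opening: 0.0684
time: 13.95
ee_pos: [0.5371, -0.1354, 0.1065]
tcp_rot: [-90.0, 0.0, -10.2]
wrist_force: [0.4, -0.1, 0.0]
opening: 0.0684
time: 14.15
ee_pos: [0.5371, -0.1361, 0.1066]
tcp_rot: [-90.0, 0.0, -10.6]
wrist_force: [-0.3, -0.4, -0.2]
opening: 0.0685
block 0.95 [210. 273.] n 6565 ztop 41 all [ 538.1 -137.6   90.1   48.9   79.4] top [ 538.1 -137.7   90.    48.9   79.5]
plane 0.96 [202. 185.] n 727 ztop 62 all [ 531.7 -305.7  152.3   60.9    4.2] top [ 520.1 -309.4   39.7   38.3    1.9]
tray_blue 0.65 [217. 456.] n 687 ztop 33 all [ 490.2 -438.1  181.2   73.7  -19.2] top [ 486.1 -442.3  181.2   71.   -23.6]
```

```bash
python3 -m jog '[[0.2,0.04,-0.06,-1.8,0,0,0],[0.2,0.04,-0.06,-3.4,0,0,0],[0.2,0.04,-0.06,-4.4,0,0,0],[0.2,0.04,-0.06,-4.7,0,0,0],[0.2,0.04,-0.06,-4.7,0,0,0]]' 40
python3 -m jog '[[0.4,0,0,0,0,0,0],[0.5,0,0,0,0,0,0],[0.6,0,0,0,0,0,0],[0.6,0,0,0,0,0,0]]'
python3 -m jog '[[0.6,0,0,0.3,0,0,0],[0.6,0,0,0.6,0,0,0],[0.6,0,0,0.8,0,0,0],[0.6,0,0,0.8,0,0,0]]'
```

```text
time: 15.0
ee_pos: [0.5375, -0.1377, -0.0115]
tcp_rot: [-90.0, 0.1, -10.5]
wrist_force: [-1.0, -0.3, 0.4]
opening: 0.0683
time: 15.4
ee_pos: [0.5395, -0.1381, -0.0089]
tcp_rot: [-90.0, -0.2, -10.5]
wrist_force: [-0.2, -1.1, 6.2]
opening: 0.049
time: 15.8
ee_pos: [0.5387, -0.1378, 0.0102]
tcp_rot: [-90.0, -0.1, -10.5]
wrist_force: [0.3, 0.5, -0.5]
opening: 0.0491
```

```bash
python3 -m jog '[[0.6,0,0,1.2,0,0,0],[0.6,0,0,2.4,0,0,0],[0.6,0,0,3.2,0,0,0]]'
python3 -m jog '[[0.6,-0.25,-1.1,0,0,0,-1.6],[0.6,-0.5,-2.1,0,0,0,-3.2],[0.6,-0.75,-3.2,0,0,0,-4.8],[0.6,-1,-4.2,0,0,0,-6.4],[0.6,-1.25,-5.3,0,0,0,-8]]'
python3 -m jog '[[0.6,-0.25,-1.1,0,0,0,-1.6],[0.6,-0.5,-2.1,0,0,0,-3.2],[0.6,-0.75,-3.2,0,0,0,-4.8],[0.6,-1,-4.2,0,0,0,-6.4],[0.6,-1.23,-5.19,0,0,0,-7.28]]'
python3 -m jog '[[0.6,0,0,-0.8,0,0,0],[0.6,0,0,-1.6,0,0,0],[0.6,0,0,-2.4,0,0,0],[0.6,0,0,-2.8,0,0,0],[0.6,0,0,-2.8,0,0,0]]'
python3 - <<'E'
from h import *
p,w=cloud('wrist');cv2.imwrite('pics/w8.png',p[:,:,::-1])
E
```

```text
time: 16.1
ee_pos: [0.5385, -0.1377, 0.0909]
tcp_rot: [-90.0, -0.1, -10.5]
wrist_force: [0.3, -0.3, -1.1]
opening: 0.0494
time: 16.6
ee_pos: [0.5064, -0.271, 0.0888]
tcp_rot: [-90.0, 0.0, -50.8]
wrist_force: [1.0, 0.3, -0.6]
opening: 0.0492
time: 17.1
ee_pos: [0.4756, -0.4009, 0.0887]
tcp_rot: [-90.0, 0.0, -87.2]
wrist_force: [0.1, -0.2, -0.8]
opening: 0.0492
time: 17.6
ee_pos: [0.4753, -0.3992, 0.0174]
tcp_rot: [-90.1, 0.1, -86.9]
wrist_force: [-0.2, 0.7, -0.4]
opening: 0.0489
```

View pics/w8.png

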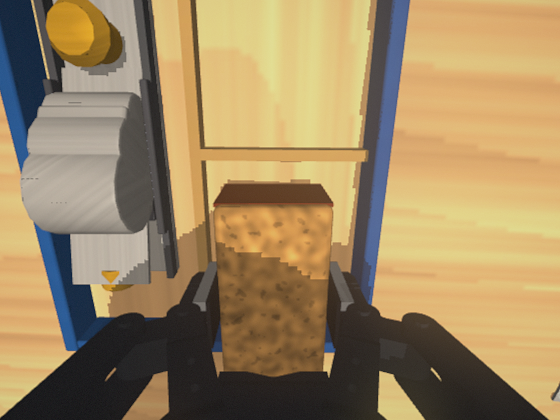

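The picture shows the plane lying in the long bay and the block held over the near short bay, clear of the walls. Lowering.

```bash
python3 -m jog '[[0.6,0,0,-0.3,0,0,0],[0.6,0,0,-0.6,0,0,0],[0.6,0,0,-0.7,0,0,0],[0.6,0,0,-0.7,0,0,0]]'
python3 -m jog '[[0.6,0,0,-0.04,0,0,0],[0.6,0,0,-0.08,0,0,0],[0.6,0,0,-0.08,0,0,0]]'
```

```text
time: 18.05
ee_pos: [0.4759, -0.3997, 0.0011]
tcp_rot: [-90.0, 0.0, -86.9]
wrist_force: [-0.5, -0.6, -0.2]
opening: 0.0493
time: 18.35
ee_pos: [0.4762, -0.4, -0.0004]
tcp_rot: [-90.0, -0.0, -86.9]
wrist_force: [0.3, 0.3, -0.4]
opening: 0.049
```

```bash
python3 -m jog '[[0.6,0,0,-0.04,0,0,0],[0.6,0,0,-0.08,0,0,0],[0.6,0,0,-0.08,0,0,0]]'
python3 -m jog '[[0.6,0,0,-0.04,0,0,0],[0.6,0,0,-0.04,0,0,0]]'
python3 -m jog '[[0.6,0,0,-0.04,0,0,0],[0.6,0,0,-0.04,0,0,0]]'
```

```text
time: 18.65
ee_pos: [0.4761, -0.3999, -0.0026]
tcp_rot: [-90.0, 0.0, -86.9]
wrist_force: [-0.3, 0.2, -1.6]
opening: 0.0497
time: 18.85
ee_pos: [0.4762, -0.3999, -0.0028]
tcp_rot: [-90.0, -0.0, -86.9]
wrist_force: [-2.0, 1.5, 4.9]
opening: 0.0492
time: 19.05
ee_pos: [0.4762, -0.3999, -0.0028]
tcp_rot: [-90.0, -0.0, -86.9]
wrist_force: [-4.8, 4.2, 11.6]
opening: 0.0491
```

```bash
python3 -m jog '[[0.5,0,0,0.08,0,0,0],[0.4,0,0,0.08,0,0,0],[0.36,0,0,0.08,0,0,0],[0.36,0,0,0.08,0,0,0],[0.36,0,0,0.08,0,0,0]]'
python3 -m jog '[[0.36,0,0,0.5,0,0,0],[0.36,0,0,1.5,0,0,0],[0.36,0,0,3,0,0,0],[0.4,0,0,4,0,0,0]]'
python3 -m jog '[[0.5,-0.15,1.1,0,0,0,1.6],[0.5,-0.3,2.2,0,0,0,3.2],[0.5,-0.4,3.3,0,0,0,4.8],[0.5,-0.5,4.4,0,0,0,6.4],[0.5,-0.6,5.5,0,0,0,8]]'
python3 -m jog '[[0.5,-0.15,1.1,0,0,0,1.6],[0.5,-0.3,2.2,0,0,0,3.2],[0.5,-0.4,3.3,0,0,0,4.8],[0.5,-0.5,4.4,0,0,0,6.4],[0.5,-0.6,5.5,0,0,0,8]]'
python3 -m jog '[[0.5,-0.3,1.5,0,0,0,1.2],[0.5,-0.6,3,0,0,0,2.4],[0.5,-0.82,4.77,0,0,0,2.4],[0.5,-0.82,4.77,0,0,0,2.4],[0.5,-0.82,4.77,0,0,0,2.4]]'
python3 - <<'E'
from h import *
print(bot.get_obs()['ee_pos'])
report('wrist',['level'])
report('top',['plane','block','tray_blue'])
E
```

```text
time: 19.55
ee_pos: [0.4761, -0.3999, -0.0027]
tcp_rot: [-90.0, 0.0, -86.9]
wrist_force: [-0.2, -0.2, -0.3]
opening: 0.0544
time: 19.95
ee_pos: [0.4765, -0.4003, 0.101]
tcp_rot: [-89.9, -0.1, -86.9]
wrist_force: [0.9, -0.2, 0.5]
opening: 0.051
time: 20.45
ee_pos: [0.461, -0.2615, 0.0986]
tcp_rot: [-90.0, -0.1, -46.6]
wrist_force: [0.3, -0.2, 0.7]
opening: 0.0429
time: 20.95
ee_pos: [0.4461, -0.1239, 0.0987]
tcp_rot: [-90.0, -0.1, -6.6]
wrist_force: [0.7, 1.1, 0.2]
opening: 0.0424
time: 21.45
ee_pos: [0.4258, -0.0049, 0.0986]
tcp_rot: [-90.0, -0.1, 5.2]
wrist_force: [-0.8, 0.0, 0.1]
opening: 0.0426
[ 0.42581811 -0.00488624  0.09855355]
level 0.95 [202. 273.] n 6932 ztop 46 all [425.9  -6.9 200.6  22.6 -84.8] top [425.9  -6.9 200.6  22.6 -84.8]
plane 0.79 [194. 410.] n 1123 ztop 63 all [ 530.1 -307.7  147.2   51.4    3.8] top [ 518.5 -308.2   41.2   38.1   88.8]
block 0.91 [214. 443.] n 839 ztop 50 all [ 474.3 -397.1   89.4   51.2    2.7] top [ 475.2 -397.2   87.6   51.1    3. ]
tray_blue 0.61 [186. 426.] n 2771 ztop 33 all [ 531.4 -358.5  240.1  189.6    2.7] top [ 531.4 -358.5  240.1  189.6    2.7]
```

```bash
python3 -m jog '[[0.5,0,-0.08,-1.6,0,0,0],[0.5,0,-0.08,-3,0,0,0],[0.5,0,-0.08,-4,0,0,0],[0.5,0,-0.08,-4.26,0,0,0],[0.5,0,-0.08,-4.26,0,0,0]]' 50
python3 -m jog '[[0.65,0,0,0,0,0,0],[0.75,0,0,0,0,0,0],[0.85,0,0,0,0,0,0],[0.9,0,0,0,0,0,0],[0.9,0,0,0,0,0,0]]'
python3 -m jog '[[0.9,0,0,0.3,0,0,0],[0.9,0,0,0.6,0,0,0],[0.9,0,0,0.8,0,0,0],[0.9,0,0,0.8,0,0,0]]'
```

```text
time: 22.25
ee_pos: [0.4251, -0.0081, -0.0094]
tcp_rot: [-90.0, 0.1, 5.0]
wrist_force: [-0.0, -0.5, -0.2]
opening: 0.0427
time: 22.75
ee_pos: [0.4267, -0.0078, -0.0073]
tcp_rot: [-90.0, -0.1, 5.1]
wrist_force: [-2.4, -1.4, 6.6]
opening: 0.0211
time: 23.15
ee_pos: [0.4262, -0.0076, 0.012]
tcp_rot: [-90.0, -0.1, 5.1]
wrist_force: [0.6, 0.2, -3.8]
opening: 0.0214
```

```bash
python3 -m jog '[[0.9,0,0,1.2,0,0,0],[0.9,0,0,2.4,0,0,0],[0.9,0,0,3.2,0,0,0]]'
python3 -m jog '[[0.9,0.3,1.1,0,0,0,1.6],[0.9,0.6,2.2,0,0,0,3.2],[0.9,0.9,3.4,0,0,0,4.8],[0.9,1.2,4.6,0,0,0,6.4],[0.9,1.4,5.6,0,0,0,8]]'
python3 -m jog '[[0.9,0.3,1.1,0,0,0,1.6],[0.9,0.6,2.2,0,0,0,3.2],[0.9,0.9,3.4,0,0,0,4.8],[0.9,1.2,4.6,0,0,0,6.4],[0.9,1.4,5.6,0,0,0,8]]'
python3 -m jog '[[0.9,0.4,1.5,0,0,0,1.2],[0.9,0.8,3,0,0,0,2.35],[0.9,1.4,4.5,0,0,0,2.35],[0.9,1.4,5.5,0,0,0,2.35],[0.9,1.4,5.5,0,0,0,2.35]]'
python3 -m jog '[[0.9,0,0,0,0,0,0],[0.9,0,0,0,0,0,0]]'
python3 - <<'E'
from h import *
print(bot.get_obs()['ee_pos'])
report('top',['tray_red','level','tape','jar'])
p,w=report('wrist',['level','tray_red'])
cv2.imwrite('pics/w9.png',p[:,:,::-1])
E
```

```text
time: 23.45
ee_pos: [0.4259, -0.0077, 0.0928]
tcp_rot: [-90.0, -0.1, 5.1]
wrist_force: [-0.1, 0.0, -3.3]
opening: 0.0209
time: 23.95
ee_pos: [0.4608, 0.1338, 0.0907]
tcp_rot: [-90.0, 0.0, 45.5]
wrist_force: [0.2, -0.4, -2.0]
opening: 0.0214
time: 24.45
ee_pos: [0.4957, 0.2739, 0.0905]
tcp_rot: [-90.0, 0.0, 85.5]
wrist_force: [0.6, -0.4, -2.0]
opening: 0.0209
time: 24.95
ee_pos: [0.53, 0.4126, 0.0893]
tcp_rot: [-89.9, 0.0, 97.0]
wrist_force: [0.2, -1.2, -3.1]
opening: 0.021
time: 25.15
ee_pos: [0.5305, 0.409, 0.0908]
tcp_rot: [-90.0, 0.0, 96.8]
wrist_force: [-0.1, 0.3, -2.5]
opening: 0.0214
[0.53048407 0.40904541 0.09079387]
tray_red 0.77 [195. 151.] n 2866 ztop 33 all [536.4 360.8 239.5 185.6   6.7] top [536.4 360.8 239.4 185.6   6.7]
level 0.85 [329. 432.] n 2383 ztop 66 all [ 198.6 -343.4  272.8   33.3  -29.5] top [ 198.5 -343.6  272.7   32.6  -29.3]
level 0.59 [204. 111.] n 1139 ztop 146 all [531.7 391.2 197.7  57.7   7.1] top [531.7 391.2 197.5  57.7   7.1]
tape 0.58 [167. 228.] n 500 ztop 71 all [613.9 153.9  79.   37.8 -23. ] top [605.8 157.4  44.1  36.3 -23.3]
jar 0.94 [198. 263.] n 370 ztop 67 all [521.1  59.6  51.1  49.4 -43.6] top [521.7  59.2  49.6  49.3  44.2]
level 0.67 [198. 273.] n 17791 ztop 145 all [533.4 415.1 232.7  33.7   6.7] top [501.  405.9 142.1  23.3   7.3]
tray_red 0.82 [165. 176.] n 15940 ztop 31 all [533.6 361.4 235.8 188.2   6.8] top [533.3 361.4 235.3 188.2   6.8]
```

View pics/w9.png

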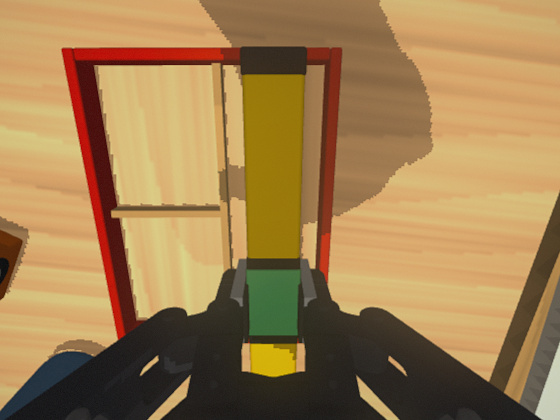

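```bash
python3 -m jog '[[0.9,0,0,-1.2,0,0,0],[0.9,0,0,-2.4,0,0,0],[0.9,0,0,-3.2,0,0,0],[0.9,0,0,-3.5,0,0,0],[0.9,0,0,-3.5,0,0,0]]'
python3 -m jog '[[0.9,0,0,-0.06,0,0,0],[0.9,0,0,-0.12,0,0,0],[0.9,0,0,-0.12,0,0,0]]'
python3 -m jog '[[0.9,0,0,-0.04,0,0,0],[0.9,0,0,-0.04,0,0,0]]'
```

```text
time: 26.05
ee_pos: [0.5301, 0.4094, 0.0027]
tcp_rot: [-89.9, 0.1, 96.8]
wrist_force: [0.4, 0.7, -2.1]
opening: 0.0212
time: 26.35
ee_pos: [0.531, 0.4102, 0.0015]
tcp_rot: [-90.1, -0.0, 96.9]
wrist_force: [0.5, 0.3, -3.3]
opening: 0.0213
time: 26.55
ee_pos: [0.5307, 0.4099, -0.0002]
tcp_rot: [-90.0, -0.0, 96.9]
wrist_force: [0.1, 0.2, -3.2]
opening: 0.0213
```

```bash
python3 -m jog '[[0.9,0,0,-0.04,0,0,0],[0.9,0,0,-0.04,0,0,0]]'
python3 -m jog '[[0.9,0,0,-0.03,0,0,0],[0.9,0,0,-0.03,0,0,0]]'
python3 -m jog '[[0.9,0,0,-0.03,0,0,0],[0.9,0,0,-0.03,0,0,0]]'
```

```text
time: 26.75
ee_pos: [0.5308, 0.4099, -0.0011]
tcp_rot: [-90.0, -0.0, 96.9]
wrist_force: [0.2, -1.0, -2.0]
opening: 0.0212
time: 26.95
ee_pos: [0.5307, 0.4099, -0.0012]
tcp_rot: [-90.0, -0.0, 96.9]
wrist_force: [-1.8, -2.5, 5.1]
opening: 0.0212
time: 27.15
ee_pos: [0.5308, 0.4099, -0.0012]
tcp_rot: [-90.1, -0.0, 96.8]
wrist_force: [-4.2, -3.8, 9.9]
opening: 0.0214
```

```bash
python3 -m jog '[[0.8,0,0,0.06,0,0,0],[0.7,0,0,0.06,0,0,0],[0.6,0,0,0.06,0,0,0],[0.6,0,0,0.06,0,0,0],[0.6,0,0,0.06,0,0,0]]'
python3 -m jog '[[0.6,0,0,0.5,0,0,0],[0.6,0,0,1.5,0,0,0],[0.6,0,0,3,0,0,0],[0.4,0,0,4,0,0,0]]'
python3 -m jog '[[0.25,0.5,-1.7,0,0,0,-1],[0.25,1,-3.4,0,0,0,-2],[0.25,1.5,-5.1,0,0,0,-3],[0.25,2,-6.8,0,0,0,-4],[0.25,2.5,-8.4,0,0,0,-5]]'
python3 -m jog '[[0.25,0.55,-1.72,0,0,0,-0.8],[0.25,0.55,-1.72,0,0,0,-0.8],[0.25,0.55,-1.72,0,0,0,-0.8]]'
python3 - <<'E'
from h import *
print(bot.get_obs()['ee_pos'])
p,w=report('wrist',['tape'])
cv2.imwrite('pics/w10.png',p[:,:,::-1])
report('top',['level','tray_red'])
E
```

```text
time: 27.65
ee_pos: [0.5306, 0.4099, -0.0016]
tcp_rot: [-90.0, 0.0, 96.9]
wrist_force: [-0.6, -0.1, -0.3]
opening: 0.0338
time: 28.05
ee_pos: [0.531, 0.4101, 0.1021]
tcp_rot: [-90.1, -0.1, 96.9]
wrist_force: [1.0, 0.6, 0.6]
opening: 0.0476
time: 28.55
ee_pos: [0.5935, 0.1981, 0.0998]
tcp_rot: [-90.1, -0.0, 71.6]
wrist_force: [0.6, 0.7, -0.7]
opening: 0.0642
time: 28.85
ee_pos: [0.6073, 0.1559, 0.0995]
tcp_rot: [-90.0, -0.0, 67.8]
wrist_force: [-0.0, 1.4, 1.0]
opening: 0.0642
[0.60727025 0.15592822 0.09945849]
tape 0.57 [220. 275.] n 5192 ztop 68 all [609.7 157.1  75.5  42.7 -21.7] top [606.3 158.9  44.3  42.  -23. ]
level 0.87 [329. 428.] n 2430 ztop 66 all [ 198.2 -343.8  272.3   34.1  -29.5] top [ 198.2 -343.8  272.2   33.7  -29.8]
level 0.85 [199. 130.] n 1092 ztop 55 all [529.9 409.7 197.8  23.4   6.4] top [530.  409.5 197.8  22.5   7. ]
tray_red 0.56 [207. 119.] n 870 ztop 33 all [529.  417.5 240.2  83.3   8.6] top [529.  417.5 240.2  83.3   8.6]
tray_red 0.45 [164. 306.] n 466 ztop 67 all [602.7 -45.9  55.4  55.   87.3] top [603.5 -45.9  55.3  53.6  88.2]
```

View pics/w10.png

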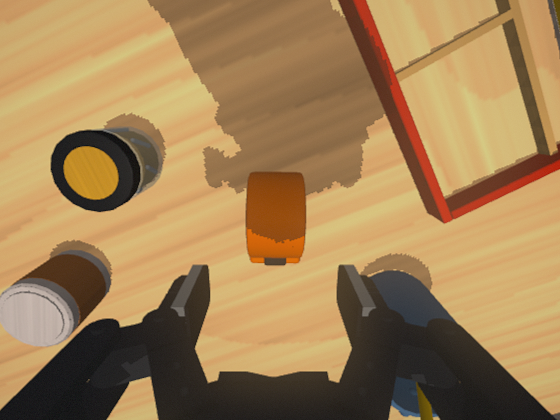

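```bash
python3 -m jog '[[0.25,0,0.08,-1.4,0,0,0],[0.25,0,0.08,-2.8,0,0,0],[0.25,0,0.08,-3.6,0,0,0],[0.25,0,0.08,-3.9,0,0,0],[0.25,0,0.08,-3.9,0,0,0]]' 50
python3 -m jog '[[0.4,0,0,0,0,0,0],[0.5,0,0,0,0,0,0],[0.6,0,0,0,0,0,0],[0.65,0,0,0,0,0,0],[0.65,0,0,0,0,0,0]]'
python3 -m jog '[[0.65,0,0,0.3,0,0,0],[0.65,0,0,0.6,0,0,0],[0.65,0,0,0.8,0,0,0],[0.65,0,0,0.8,0,0,0]]'
```

```text
time: 29.6
ee_pos: [0.6062, 0.1594, 0.0003]
tcp_rot: [-89.9, 0.1, 67.9]
wrist_force: [0.3, 0.1, 0.6]
opening: 0.0644
time: 30.1
ee_pos: [0.6078, 0.159, 0.0029]
tcp_rot: [-90.1, -0.1, 67.8]
wrist_force: [-1.7, -0.0, 6.7]
opening: 0.041
time: 30.5
ee_pos: [0.6074, 0.159, 0.0222]
tcp_rot: [-90.1, -0.1, 67.8]
wrist_force: [-0.2, -0.1, -3.3]
opening: 0.0416
```

```bash
python3 -m jog '[[0.65,0,0,1,0,0,0],[0.65,0,0,2,0,0,0],[0.65,0,0,2.6,0,0,0]]'
python3 -m jog '[[0.65,-0.15,1.4,0,0,0,1.2],[0.65,-0.3,2.8,0,0,0,2.4],[0.65,-0.45,4.2,0,0,0,3.6],[0.65,-0.6,5.6,0,0,0,4.8],[0.65,-0.66,6.72,0,0,0,5.8]]'
python3 -m jog '[[0.65,0,0,-0.6,0,0,0],[0.65,0,0,-1.2,0,0,0],[0.65,0,0,-1.8,0,0,0],[0.65,0,0,-1.8,0,0,0]]'
python3 - <<'E'
from h import *
print(bot.get_obs()['ee_pos'])
p,w=cloud('wrist');cv2.imwrite('pics/w11.png',p[:,:,::-1])
E
```

```text
time: 30.8
ee_pos: [0.6073, 0.159, 0.0878]
tcp_rot: [-90.1, -0.1, 67.9]
wrist_force: [0.7, -0.2, -3.3]
opening: 0.0417
time: 31.3
ee_pos: [0.5897, 0.3287, 0.0855]
tcp_rot: [-90.0, -0.0, 97.1]
wrist_force: [-0.3, 0.1, -3.4]
opening: 0.0417
time: 31.7
ee_pos: [0.589, 0.325, 0.0374]
tcp_rot: [-89.7, 0.1, 96.8]
wrist_force: [-0.2, -0.3, -4.2]
opening: 0.0411
[0.58898904 0.32497201 0.03735203]
```

View pics/w11.png

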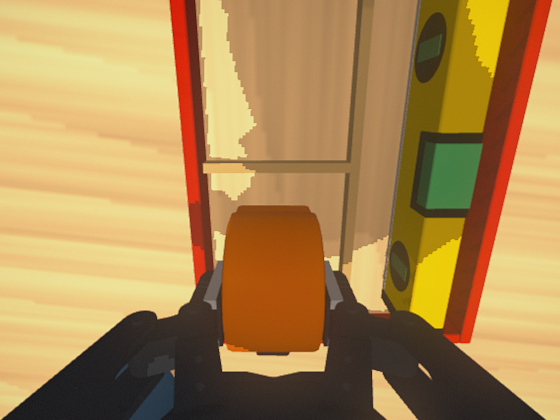

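The tape hangs over the far short bay, clear of the divider and walls, and the level is standing in the long bay. Lowering.

```bash
python3 -m jog '[[0.65,0,0,-0.4,0,0,0],[0.65,0,0,-0.8,0,0,0],[0.65,0,0,-1,0,0,0],[0.65,0,0,-1,0,0,0]]'
python3 -m jog '[[0.65,0,0,-0.04,0,0,0],[0.65,0,0,-0.08,0,0,0],[0.65,0,0,-0.08,0,0,0]]'
python3 -m jog '[[0.65,0,0,-0.04,0,0,0],[0.65,0,0,-0.04,0,0,0]]'
```

```text
time: 32.15
ee_pos: [0.5898, 0.3264, 0.0148]
tcp_rot: [-89.9, 0.0, 96.8]
wrist_force: [0.6, -0.4, -3.4]
opening: 0.0417
time: 32.45
ee_pos: [0.5905, 0.327, 0.0143]
tcp_rot: [-90.0, -0.0, 96.9]
wrist_force: [-0.4, 0.1, -3.0]
opening: 0.0418
time: 32.65
ee_pos: [0.5904, 0.3269, 0.0131]
tcp_rot: [-90.0, -0.0, 96.9]
wrist_force: [0.2, -0.0, -4.3]
opening: 0.0413
```

```bash
python3 -m jog '[[0.65,0,0,-0.06,0,0,0],[0.65,0,0,-0.12,0,0,0],[0.65,0,0,-0.12,0,0,0]]'
python3 -m jog '[[0.65,0,0,-0.03,0,0,0],[0.65,0,0,-0.03,0,0,0]]'
python3 -m jog '[[0.65,0,0,-0.03,0,0,0],[0.65,0,0,-0.03,0,0,0]]'
```

```text
time: 32.95
ee_pos: [0.5902, 0.3268, 0.0096]
tcp_rot: [-90.0, 0.0, 96.9]
wrist_force: [-0.2, -0.5, -3.6]
opening: 0.0414
time: 33.15
ee_pos: [0.5903, 0.3268, 0.0092]
tcp_rot: [-90.0, 0.0, 96.8]
wrist_force: [-0.4, 0.1, -4.3]
opening: 0.0415
time: 33.35
ee_pos: [0.5904, 0.3269, 0.009]
tcp_rot: [-90.0, -0.0, 96.9]
wrist_force: [-2.1, -1.5, 1.2]
opening: 0.0414
```

```bash
python3 -m jog '[[0.55,0,0,0.04,0,0,0],[0.45,0,0,0.04,0,0,0],[0.38,0,0,0.04,0,0,0],[0.38,0,0,0.04,0,0,0],[0.38,0,0,0.04,0,0,0]]'
python3 -m jog '[[0.38,0,0,0.5,0,0,0],[0.38,0,0,1.5,0,0,0],[0.38,0,0,3,0,0,0],[0.3,0,0,4,0,0,0]]'
python3 -m jog '[[0.15,-0.5,-1.8,0,0,0,0],[0.15,-1,-3.6,0,0,0,0],[0.15,-1.5,-5.4,0,0,0,0],[0.15,-2,-7.2,0,0,0,0],[0.15,-2.4,-9,0,0,0,0]]'
python3 -m jog '[[0.15,-0.32,-1.7,0,0,0,0],[0.15,-0.32,-1.7,0,0,0,0],[0.15,-0.32,-1.7,0,0,0,0]]'
python3 - <<'E'
from h import *
print(bot.get_obs()['ee_pos'])
report('wrist',['jar'])
report('top',['tape','level','tray_red'])
E
```

```text
time: 33.85
ee_pos: [0.5905, 0.3269, 0.0097]
tcp_rot: [-90.0, -0.0, 96.9]
wrist_force: [-0.6, 0.5, -0.0]
opening: 0.0526
time: 34.25
ee_pos: [0.5908, 0.3271, 0.1132]
tcp_rot: [-90.1, -0.1, 96.9]
wrist_force: [0.7, 0.7, -0.2]
opening: 0.0599
time: 34.75
ee_pos: [0.5297, 0.1003, 0.1108]
tcp_rot: [-90.1, -0.0, 96.9]
wrist_force: [0.9, -0.6, 0.1]
opening: 0.0725
time: 35.05
ee_pos: [0.5227, 0.0586, 0.1108]
tcp_rot: [-90.1, -0.0, 96.7]
wrist_force: [0.5, 0.6, 0.4]
opening: 0.0726
[0.52266063 0.05857587 0.11079737]
jar 0.94 [215. 273.] n 4654 ztop 63 all [522.5  58.6  55.   53.6   5.3] top [522.5  58.7  54.8  53.7   3.7]
level 0.88 [201. 130.] n 981 ztop 55 all [529.  407.8 195.6  20.9   7.6] top [528.4 408.8 194.5  20.2   7.2]
level 0.77 [329. 431.] n 2348 ztop 66 all [ 198.4 -344.2  271.2   34.7  -29.6] top [ 198.5 -344.1  271.1   34.5  -29.1]
tray_red 0.91 [201. 152.] n 2820 ztop 34 all [536.7 362.9 240.8 188.8   7. ] top [536.7 362.9 240.8 188.8   7. ]
```

Jar centred under the gripper. Descend .1108 → .002 (−4.35 u) and grip.

```bash
python3 -m jog '[[0.15,0,0,-1.6,0,0,0],[0.15,0,0,-3,0,0,0],[0.15,0,0,-4,0,0,0],[0.15,0,0,-4.35,0,0,0],[0.15,0,0,-4.35,0,0,0]]' 40
python3 -m jog '[[0.25,0,0,0,0,0,0],[0.35,0,0,0,0,0,0],[0.45,0,0,0,0,0,0],[0.5,0,0,0,0,0,0],[0.5,0,0,0,0,0,0]]'
python3 -m jog '[[0.5,0,0,0.3,0,0,0],[0.5,0,0,0.6,0,0,0],[0.5,0,0,0.8,0,0,0],[0.5,0,0,0.8,0,0,0]]'
```

```text
time: 35.85
ee_pos: [0.5216, 0.0597, -0.0001]
tcp_rot: [-89.9, -0.0, 96.9]
wrist_force: [0.0, 0.7, 0.9]
opening: 0.0727
time: 36.35
ee_pos: [0.5237, 0.0594, 0.0028]
tcp_rot: [-90.2, 0.0, 96.8]
wrist_force: [0.2, -0.3, 6.5]
opening: 0.0547
time: 36.75
ee_pos: [0.5229, 0.0594, 0.0219]
tcp_rot: [-90.1, -0.0, 96.8]
wrist_force: [0.3, 0.1, -1.6]
opening: 0.0547
```

```bash
python3 -m jog '[[0.5,0,0,1,0,0,0],[0.5,0,0,2,0,0,0],[0.5,0,0,2.6,0,0,0]]'
python3 -m jog '[[0.5,-0.25,1.8,0,0,0,0],[0.5,-0.5,3.6,0,0,0,0],[0.5,-0.8,5.4,0,0,0,0],[0.5,-1.1,7.2,0,0,0,0],[0.5,-1.3,8.5,0,0,0,0]]'
python3 -m jog '[[0.5,-0.28,1.7,0,0,0,0],[0.5,-0.28,1.7,-0.6,0,0,0],[0.5,-0.28,1.7,-1.2,0,0,0],[0.5,-0.28,1.7,-1.8,0,0,0],[0.5,-0.28,1.7,-1.8,0,0,0]]'
python3 - <<'E'
from h import *
print(bot.get_obs()['ee_pos'])
p,w=cloud('wrist');cv2.imwrite('pics/w12.png',p[:,:,::-1])
E
```

```text
time: 37.05
ee_pos: [0.5228, 0.0594, 0.0874]
tcp_rot: [-90.1, -0.0, 96.8]
wrist_force: [0.5, 0.1, -2.1]
opening: 0.055
time: 37.55
ee_pos: [0.489, 0.2743, 0.0854]
tcp_rot: [-90.0, -0.0, 96.9]
wrist_force: [0.4, 0.5, -2.3]
opening: 0.0545
time: 38.05
ee_pos: [0.4817, 0.3124, 0.0376]
tcp_rot: [-89.8, 0.1, 96.8]
wrist_force: [-0.8, -0.4, -2.5]
opening: 0.0547
[0.4816508  0.31239376 0.0375884 ]
```

View pics/w12.png

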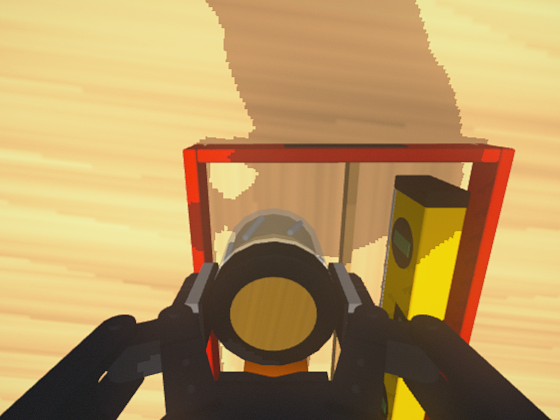

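The jar is over the near short bay, clear of the walls. Lowering until it touches.

```bash
python3 -m jog '[[0.5,0,0,-0.4,0,0,0],[0.5,0,0,-0.8,0,0,0],[0.5,0,0,-1.05,0,0,0],[0.5,0,0,-1.05,0,0,0],[0.5,0,0,-1.05,0,0,0]]'
python3 -m jog '[[0.5,0,0,-0.05,0,0,0],[0.5,0,0,-0.1,0,0,0],[0.5,0,0,-0.1,0,0,0]]'
python3 -m jog '[[0.5,0,0,-0.04,0,0,0],[0.5,0,0,-0.04,0,0,0]]'
```

```text
time: 38.6
ee_pos: [0.4828, 0.3143, 0.0145]
tcp_rot: [-90.0, 0.0, 96.8]
wrist_force: [-0.1, 0.7, -1.5]
opening: 0.0544
time: 38.9
ee_pos: [0.4829, 0.3144, 0.0121]
tcp_rot: [-90.0, -0.0, 96.9]
wrist_force: [0.5, 0.3, -2.7]
opening: 0.0547
time: 39.1
ee_pos: [0.4828, 0.3143, 0.011]
tcp_rot: [-90.0, 0.0, 96.9]
wrist_force: [-0.5, 0.2, -1.7]
opening: 0.0545
```

```bash
python3 -m jog '[[0.5,0,0,-0.05,0,0,0],[0.5,0,0,-0.05,0,0,0]]'
python3 -m jog '[[0.5,0,0,-0.03,0,0,0],[0.5,0,0,-0.03,0,0,0]]'
python3 -m jog '[[0.5,0,0,-0.03,0,0,0],[0.5,0,0,-0.03,0,0,0]]'
```

```text
time: 39.3
ee_pos: [0.4828, 0.3143, 0.0096]
tcp_rot: [-90.0, 0.0, 96.9]
wrist_force: [-0.7, 0.2, -2.9]
opening: 0.0548
time: 39.5
ee_pos: [0.4828, 0.3143, 0.0089]
tcp_rot: [-90.0, 0.0, 96.8]
wrist_force: [0.3, -1.0, -2.0]
opening: 0.0547
time: 39.7
ee_pos: [0.4829, 0.3143, 0.0088]
tcp_rot: [-90.0, -0.0, 96.8]
wrist_force: [-1.8, -2.2, 3.4]
opening: 0.0549
```

```bash
python3 -m jog '[[0.4,0,0,0.03,0,0,0],[0.3,0,0,0.03,0,0,0],[0.24,0,0,0.03,0,0,0],[0.24,0,0,0.03,0,0,0],[0.24,0,0,0.03,0,0,0]]'
python3 -m jog '[[0.24,0,0,0.5,0,0,0],[0.24,0,0,1.5,0,0,0],[0.24,0,0,3,0,0,0],[0.24,0,0,5,0,0,0],[0.24,0,0,6,0,0,0]]'
python3 -m jog '[[0.24,-1,-2,0,0,0,0],[0.24,-2,-4,0,0,0,0],[0.24,-3,-6,0,0,0,0],[0.24,-4,-8,0,0,0,0],[0.24,-4,-9,0,0,0,0]]'
python3 - <<'E'
from h import *
N=['tray_blue','tray_red','plane','block','level','tape','jar','tin','glue','mug']
p,w=report('top',N)
s,_=report('scene',['plane','block','level','tape','jar'])
a=cv2.resize(p[80:260,90:480],(780,360),interpolation=cv2.INTER_CUBIC)
b=cv2.resize(s[150:330,115:445],(420,229),interpolation=cv2.INTER_CUBIC)
im=np.zeros((600,780,3),np.uint8);im[:360]=a;im[365:594,:420]=b
cv2.imwrite('pics/f.png',im[:,:,::-1])
E
```

```text
time: 40.2
ee_pos: [0.4829, 0.3144, 0.009]
tcp_rot: [-90.0, -0.0, 96.8]
wrist_force: [0.5, 0.9, 0.1]
opening: 0.0648
time: 40.7
ee_pos: [0.4836, 0.3148, 0.1645]
tcp_rot: [-90.3, -0.1, 96.9]
wrist_force: [0.7, 1.2, 0.7]
opening: 0.0651
time: 41.2
ee_pos: [0.3813, 0.0881, 0.1602]
tcp_rot: [-90.1, -0.0, 96.9]
wrist_force: [1.4, -1.0, 0.2]
opening: 0.0652
tray_blue 0.97 [184. 429.] n 2916 ztop 34 all [ 532.5 -358.8  242.3  189.9    2.8] top [ 532.9 -358.8  241.7  189.7    2.7]
tray_blue 0.54 [202. 129.] n 1117 ztop 55 all [530.1 408.8 198.   23.9   6. ] top [529.7 409.4 197.2  22.1   6.2]
plane 0.77 [193. 411.] n 1151 ztop 63 all [ 530.3 -308.   147.6   50.2    3.2] top [ 519.9 -308.5   39.3   38.7  -85.9]
block 0.75 [214. 442.] n 835 ztop 50 all [ 475.6 -405.    87.7   67.2    3.1] top [ 475.2 -397.5   87.5   50.7    3.5]
block 0.53 [214. 163.] n 447 ztop 72 all [483.1 313.3  50.3  50.2  70.6] top [483.2 313.6  50.2  49.7 -18.7]
level 0.68 [330. 427.] n 2358 ztop 66 all [ 198.8 -343.8  274.    34.1  -29.5] top [ 198.7 -344.   274.    33.5  -29.3]
level 0.66 [199. 126.] n 979 ztop 55 all
[... 707 characters left out ...]
-309.3   41.2   37.8    2. ]
block 0.96 [181. 168.] n 508 ztop 50 all [ 477.7 -397.8   92.2   49.5    2.5] top [ 478.8 -397.7   89.1   46.6    1.7]
level 0.71 [278. 414.] n 708 ztop 54 all [534.3 408.  195.6  23.5   6.9] top [534.  408.  195.1  23.5   7.1]
level 0.68 [129. 220.] n 1162 ztop 65 all [ 201.7 -344.5  277.6   35.1  -30.3] top [ 202.  -345.1  273.1   32.5  -30.3]
level 0.66 [284. 378.] n 562 ztop 75 all [606.4 328.2  71.9  52.6  -2.4] top [592.  325.5  42.8  42.6   4.9]
tape 0.59 [283. 381.] n 519 ztop 75 all [607.2 326.7  69.   42.1   8.8] top [593.4 325.2  40.3  38.3 -84.5]
jar 0.87 [247. 383.] n 450 ztop 71 all [487.3 314.1  53.4  50.4 -24.6] top [486.6 314.   53.   50.1 -20.4]
```

View pics/f.png

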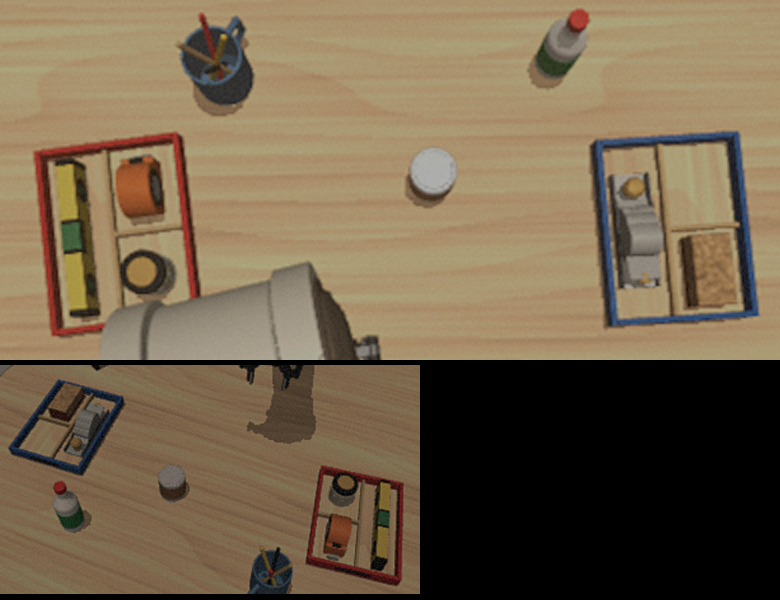

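All five things are in their bays. Top heights above the bench match each item's height plus the 6 mm floor: plane 63, block 50, level 55, tape 76 and jar 72 mm, reading the top camera's bias as 3–5 mm. The tin, glue and mug haven't moved. Handing in.

```bash
python3 -c "
from workcell import bot
print(bot.job_done(), bot.get_obs()['time'])"
```

```text
the job is handed in; nothing more can be done
the job is handed in; nothing more can be done
```

Both kits are made up and handed in after about 41 s of the 128 s allowed.
- **Door kit, blue tray:** the plane is in the long bay and the cork block in the near short bay.
- **Shelf kit, red tray:** the 200 mm level is in the long bay, the tape measure in the far short bay and the jar in the near short bay.

I lowered each thing until the wrist force showed it touching the tray floor, and only then opened the fingers.

**Last checks:** pictures from the top and scene cameras show each thing upright in its own bay. Top heights fit the tray's 6 mm floor, allowing for the top camera reading 3–5 mm high. The tin, glue and mug measure within a few millimetres of where they started. The mug's outline read about 8 mm off in y, but the top of its pencils had not moved. The gripper was empty and clear of everything.

**What went wrong or disagreed:**
- **First plane grasps:** the fingertips really end about 20–30 mm behind the reported tool point, so the first grasps closed above the plane's cap. The first one pressed on the plane with about 28 N and rolled it slightly, and it settled back flat where it had been. I measured the offset with the wrist camera and allowed for it from then on.
- **Detector:** it sometimes gave wrong or missing labels (a tray as "tape", the tape as "level", the jar as "block"). I settled these from the pictures and sizes.

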